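# Jar cap of unknown thread

### The job

A green glass float is parked on the orange twist cap of the clear jar of screws. Lower the float gently down into the deep blue pot and let go of it there (do not drop or bang it), then twist the cap off the jar: nobody remembers whether it opens clockwise or anticlockwise, so try both ways and find out. Finish holding the freed cap in the gripper, level and about 10 cm above where it sat, and leave the brown vial, the blue bottle cap and the tin lid alone.

Things in the scene. Friction and masses are not known exactly. Their poses are not given: they have to be found in the camera images.
- jar: Clear glass jar with screws in it, in a square wooden holder (100 x 100 mm, 25 mm high) that is fixed to the bench, so it neither turns nor lifts. Origin: centre of the holder's underside, on the bench; z up. Jar body 72 mm across up to 72 mm height, shoulder narrowing to a 42 mm neck at 89 mm, mouth rim at 105 mm. Nothing wider than the cap lies above 79 mm height.
- jar_rim (a point): Centre of the jar's mouth, 105 mm above the bench.
- cap: Orange plastic twist cap, loose, 30 g, round: 58 mm diameter, 26 mm high, ribbed for grip. Origin: centre of the skirt's lower edge (91 mm above the bench when seated); z up along the jar's axis, +x along the black line on its top. Only its upper 12 mm is solid to grip. When seated it has about 1 mm and 3 to 5 degrees of play. Lifted 14 mm it is clear of the jar's neck.
- cap_top (a point): Centre of the cap's flat top, 26 mm above the cap's origin. A raised ring around it (26 mm inside, 32 mm outside diameter, 4 mm high) keeps the float from rolling off.
- cap_lugs (a point): On the cap's axis, 3 mm above its origin, level with three inner lugs that lock under the jar's lugs, so it cannot be pulled straight off. Turned the wrong way it meets a firm stop after about 7 degrees; the right way it turns almost freely, lifts from 35 degrees on and stops at about 80: turn about 60. Which way is right differs from start to start and cannot be seen.
- float_ball: The float: hollow green glass ball, 44 mm diameter, about 50 g, resting in the raised ring on the cap's top. Its origin is the lowest point of the ball as it starts and turns with it as it rolls: use point float_ball_center.
- float_ball_center (a point): Centre of the glass float (22 mm above the cap's flat top at the start, 139 mm above the bench; 27 mm above the bench when it rests in the pot).
- pot: Deep round blue pot, open at the top, fixed to the bench. Origin: centre of its underside, z up. 156 mm outside diameter, walls 4 mm, 72 mm high, inner floor 5 mm above the bench: 148 mm wide and 67 mm deep inside.
- pot_in (a point): Centre of the pot's inner floor, 5 mm above the bench.
- vial: Bystander: small brown glass vial standing on the bench, 28 mm diameter, 55 mm high. Origin: centre of its underside.
- bottle_cap: Bystander: blue plastic bottle cap lying on the bench, 30 mm diameter, 12 mm high. Origin: centre of its underside.
- tin_lid: Bystander: dented round tin lid lying on the bench, 80 mm diameter, 9 mm high. Origin: centre of its underside.
Mind the look-alikes: they are no part of the job. Of the things like the float_ball, leave any that is purple; of the rest the smaller one is meant.

How it is judged (in metres and radians):
On the way, in this order (a step that is already met when the one before it is completed fails the run):
1. the float lies in the pot, let go of, with the cap still on the jar (horizontal distance between float_ball_center and pot_in below 0.056 m and height (world z) of float_ball_center below 0.032 m and contact force between float_ball and the fingers below 0.1 N and z of cap in the frame of jar_rim below -0.01 m), for 0.2 s.
2. the cap is off the jar, held by the fingers (z of cap in the frame of jar_rim above 0.01 m and contact force between cap and the fingers above 1 N), for 0.2 s.
At the end, for the whole second after the job is handed in: The fingers hold the cap still (under 30 mm/s), within 0.3 rad of level, its lower edge at least 40 mm above the jar's rim (54 mm above where it sat), touching neither jar nor pot; the float lies on the pot's floor, untouched (z of cap in the frame of jar_rim above 0.04 m and contact force between cap and the fingers above 1 N and contact force between cap and jar below 0.1 N and contact force between cap and pot below 0.1 N and angle between cap's own z axis and vertical below 0.3 rad and linear speed of cap below 0.03 m/s and horizontal distance between float_ball_center and pot_in below 0.056 m and height (world z) of float_ball_center below 0.032 m and contact force between float_ball and the fingers below 0.1 N); the arm keeps its last pose, push and grip.
It fails at once if the float is banged or pressed hard against the pot (over 20 N) (contact force between float_ball and pot above 20 N).
It fails at once if the float is dropped or plunged into the pot (faster than 0.6 m/s inside it) (linear speed of float_ball above 0.6 m/s and horizontal distance between float_ball_center and pot_in below 0.075 m and height (world z) of float_ball_center below 0.07 m).
It fails at once if the vial is moved over 30 mm (distance of vial from where it was at the start of the episode above 0.03 m).
It fails at once if the bottle cap is moved over 30 mm (distance of bottle_cap from where it was at the start of the episode above 0.03 m).
It fails at once if the tin lid is moved over 30 mm (distance of tin_lid from where it was at the start of the episode above 0.03 m).
It also fails if it takes over 64 s, if anything falls off the work surface, if the arm or the gripper's body presses on something with over 40 N, if the wrist force passes 120 N, or if a joint passes its speed limit or range.

### The arm

A 6-joint arm with a two-finger parallel gripper is mounted at the origin on the work surface. World frame = base frame: x ahead of the robot, y to its left, z up, the work surface at z = 0. Lengths are in m, angles in degrees, forces in N, time in s.
With the tool pointing down it reaches from about 0.3 to 0.75 m from the base axis. Payload 8.5 kg.
Tool frame: the origin (TCP) lies midway between the tips of the shut fingers; the grasp point (between the pads) lies behind it (grasp_offset is the z of the grasp point in the tool frame, in m); z points along the fingers, y is the direction in which the jaws open and shut (so a half turn about z gives the same grasp; the last joint's range is limited). The gripper opens to 85 mm and grips with 20 to 120 N. Pads are 22 mm wide; open, the fingers measure 114 mm over their backs; the gripper's body (76 mm by 85 mm) begins 54 mm behind the grasp point. The pads swing forward as they close: fully open they stand 13 mm farther back than shut.
Start: joints at [-83.784, 21.807, 74.336, -0, 83.858, -12.336], TCP at [0.175, -0.521, 0.231] pointing down, gripper open.
Joint ranges: [-178.18, 178.18], [-50.72, 133.34], [12.68, 142.11], [-81.47, 261.47], [9.98, 163.14], [-165.26, 165.26]. Speed limits (degrees/s): [136.94, 136.94, 180, 180, 180, 180].

### API

Orientations are given as a 3x3 rotation matrix whose columns are the frame's x, y, z axes.
In Python, from rig import * gives the robot as it stands.
- The arm moves only by the shell command python3 -m pendant 'ROWS' [FORCE]. ROWS is JSON, one flat list of numbers, 7 for each row, row after row: the finger opening in mm, from 0 to 85.4, then the shift along the tool's x, y, z in units of 50 mm (1.0 is 50 mm), then the turn, a rotation vector about the tool's x, y, z in units of 8 degrees (1.0 is 8 degrees). In form: [hand, dx, dy, dz, wx, wy, wz, hand, dx, dy, dz, wx, wy, wz, ...]. A call has 1 to 12 rows; each row shifts and turns the commanded pose from where the row before left it, along the tool's axes as they then stand; what a row does not reach is not made up. A row lasts 1/10 s, in which the tool goes at most 50 mm and 8.59 degrees, less where a joint would pass 70% of its speed; a pose out of reach is approached as far as the arm can. A call is refused whole if a number of a shift passes 1 or a number of a turn 1, either way. A call with a gripper value outside its range is refused whole. The fingers move at their own pace and stop on an object; FORCE is the grip in N (left out, the last holds). Time passes only in rows, so rows that do not move let the fingers close. It gives the time, the measured TCP pose, the force and the opening at its end, in the units of the state.
- observe(): the state, without advancing time (a new reading comes with each control period).
- get_image(name): name is "scene" or "top" or "wrist"; returns a dict with "frame" (420x560x3 uint8, red, green, blue), "depth" (420x560 float32, m along the optical axis (not along the pixel's ray), 0 where there is no reading), "K" (3x3 intrinsics, pixels), "rvec" (rotation vector, rad) and "tvec" (3), from world to camera coordinates, as OpenCV has them. Camera axes: x right, y down, z forward; pixel columns grow to the right and rows downward; lengths in m; the calibration is good to about 2 mm. A picture is of the moment at which its call begins.
- close_job(): hands the job in, once; it reports no verdict.
The state is a dict: "time_s": time; "q": joint angles; "qvel": joint speeds; "joint_efforts": joint torques, N m; "position": TCP position; "tool_rot": TCP orientation; "ft_force": force on the tool from outside, world axes, zero at the start; "wrist_torque": the same for the moment, N m; "grip_width": finger opening in m.
Only numpy, scipy, OpenCV 4.12 (cv2) and the standard library are available. Lean on these libraries where they do the work, as an engineer would, in place of code of your own. Each camera call takes 0.05 s, during which the arm holds its last target.

## Working session

There is one attempt and no reset: what is moved stays moved. The work goes in short steps, Python scripts to look and compute and a shell command to move; the robot and the scene stay as the last step left them, time stands still between calls to the robot, and variables do not carry over. Pictures are saved under pics/ and viewed, and the job is handed in when it is done.

```bash
ls; mkdir -p pics
python3 - <<'E'
from rig import *
import cv2
s=observe(); print(s)
for n in("scene","top","wrist"):
    d=get_image(n); cv2.imwrite(f"pics/{n}0.png",d["frame"][:,:,::-1]); print(n,d["K"],d["rvec"],d["tvec"])
E
```

```text
pics
{'time_s': 0.0, 'q': array([-8.37854220e+01,  2.18422851e+01,  7.43869870e+01,  1.34840089e-03,
        8.38579048e+01, -1.23344467e+01]), 'qvel': array([-0.05626517,  0.0550466 ,  0.03467723,  0.07292451,  0.01802044,
       -0.04377462]), 'joint_efforts': array([ 2.53971530e-04, -4.48458159e+01, -2.31274849e+01, -1.86073721e-04,
        4.84209406e-03,  5.02536159e-05]), 'position': array([ 0.17494594, -0.52111442,  0.2306865 ]), 'tool_rot': array([[ 9.48052640e-01,  3.18113457e-01, -1.41447055e-04],
       [ 3.18113298e-01, -9.48051493e-01,  1.51511587e-03],
       [ 3.47879657e-04, -1.48140579e-03, -9.99998842e-01]]), 'ft_force': array([-0.25606824, -0.26688874, -0.84622922]), 'wrist_torque': array([-0.00214402,  0.01770398,  0.02740156]), 'grip_width': 0.0853726335615889}
scene [[418.44098312   0.         280.63816059]
 [  0.         418.44098312 208.84204094]
 [  0.           0.           1.        ]] [ 0.68597871  2.61099399 -1.11325693] [ 0.52861505 -0.06845564  1.21723911]
top [[416.27886684   0.         278.63130738]
 [  0.         416.27886684 215.22114663]
 [  0.           0.           1.        ]] [ 2.07600949 -2.13055805  0.23655438] [-0.08101449  0.58714203  0.91608284]
wrist [[356.90524441   0.         280.72899372]
 [  0.         356.90524441 210.42208356]
 [  0.           0.           1.        ]] [-2.34647613  1.68767189  0.25484458] [-0.55038367 -0.03837574  0.37913458]
```

View pics/scene0.png

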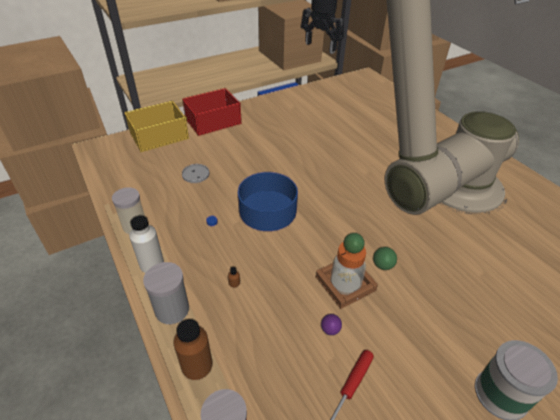

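View pics/top0.png

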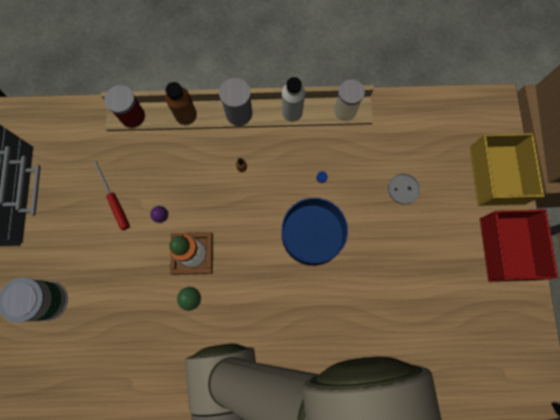

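View pics/wrist0.png

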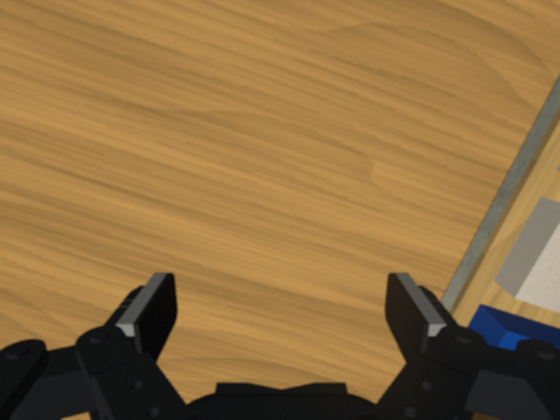

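```bash
python3 -c "
import rig;print([x for x in dir(rig) if x[0]!='_'])"
```

```text
['MotionError', 'close_job', 'get_image', 'grasp_offset', 'observe']
```

Scene view: a green ball on the cap at (354,242), a second green ball on the bench at (385,258), and a purple ball at (331,324). Top view: the same three at (179,245), (189,298) and (159,214), with the pot at (314,231). Purple is excluded, and the smaller green one should be the ball on the cap. I'll measure both to check.

```bash
cat > h.py <<'E'
from rig import *
import numpy as np, cv2
def ray(d,u,v):
    R=cv2.Rodrigues(np.array(d["rvec"],float))[0]; t=np.array(d["tvec"],float).ravel()
    c=-R.T@t; r=R.T@np.linalg.inv(d["K"])@np.array([u,v,1.]); return c,r/np.linalg.norm(r)
def plane(d,u,v,z):
    c,r=ray(d,u,v); return c+r*(z-c[2])/r[2]
def proj(d,p):
    return cv2.projectPoints(np.array(p,float).reshape(-1,1,3),np.array(d["rvec"],float),np.array(d["tvec"],float),d["K"],None)[0].reshape(-1,2)
def tri(a,b):
    (c1,r1),(c2,r2)=a,b
    s=np.linalg.lstsq(np.stack([r1,-r2],1),c2-c1,rcond=None)[0]
    p,q=c1+s[0]*r1,c2+s[1]*r2; return (p+q)/2,np.linalg.norm(p-q)
def blobs(d,lo,hi,amin=25):
    h=cv2.cvtColor(np.ascontiguousarray(d["frame"]),cv2.COLOR_RGB2HSV)
    m=cv2.inRange(h,lo,hi)
    n,l,st,ce=cv2.connectedComponentsWithStats(m)
    return sorted([(int(st[i][4]),*np.round(ce[i],1),*map(int,st[i][:4])) for i in range(1,n) if st[i][4]>=amin],reverse=True),m
C={"green":((40,60,20),(90,255,255)),"orange":((5,200,120),(15,255,255)),"blue":((100,150,40),(125,255,255)),"purple":((130,80,20),(165,255,255))}
def show(d,fn,box=None,s=1):
    f=d["frame"][:,:,::-1]
    if box: x,y,w,h=box; f=f[y:y+h,x:x+w]
    cv2.imwrite(fn,cv2.resize(f,None,fx=s,fy=s,interpolation=cv2.INTER_CUBIC))
E
python3 - <<'E'
from h import *
print("go",grasp_offset)
D={n:get_image(n) for n in("scene","top")}
for n,d in D.items():
    for c in C: print(n,c,blobs(d,*C[c])[0][:5])
show(D["scene"],"pics/s1.png",(300,210,120,120),5)
show(D["top"],"pics/t1.png",(140,190,110,130),4)
E
```

```text
go -0.0187
scene green [(706, np.float64(501.4), np.float64(396.0), 481, 365, 53, 48), (405, np.float64(384.9), np.float64(258.0), 374, 247, 23, 23), (300, np.float64(353.8), np.float64(242.5), 344, 233, 20, 20)]
scene orange []
scene blue [(1929, np.float64(267.8), np.float64(201.7), 239, 174, 58, 56), (77, np.float64(276.9), np.float64(88.3), 259, 83, 38, 11), (63, np.float64(211.4), np.float64(220.5), 207, 217, 10, 8)]
scene purple [(315, np.float64(331.0), np.float64(324.3), 322, 314, 19, 21)]
top green [(382, np.float64(188.2), np.float64(298.2), 178, 288, 22, 22), (249, np.float64(178.7), np.float64(244.9), 170, 237, 18, 17), (215, np.float64(51.7), np.float64(302.1), 39, 282, 21, 38)]
top orange []
top blue [(3091, np.float64(314.2), np.float64(232.5), 283, 199, 64, 65), (67, np.float64(321.6), np.float64(176.5), 317, 172, 10, 10)]
top purple [(200, np.float64(158.5), np.float64(213.8), 151, 206, 16, 16)]
```

View pics/s1.png

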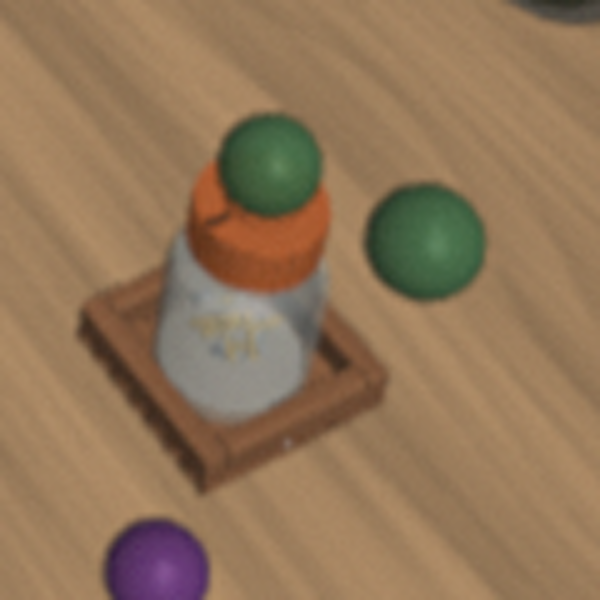

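View pics/t1.png

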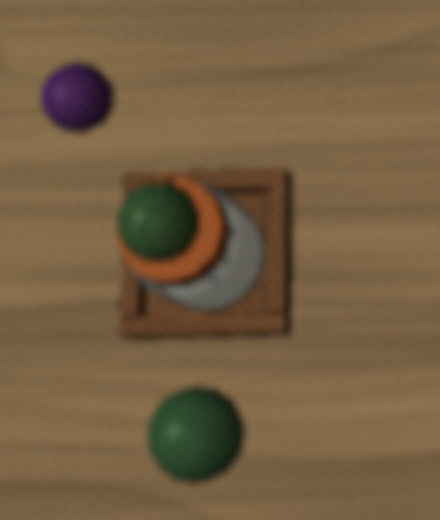

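The crops confirm it: the smaller green ball sits on the orange cap at scene (354,242), about 20 px across even though it is closer. The bench ball at (385,258) is about 23 px, and the purple one is excluded. Next I'll compute positions.

Run:
```python
from h import *
D={n:get_image(n) for n in("scene","top")}
S,T=D["scene"],D["top"]
print("time",observe()["time_s"])
def g(a,b,z,l):
    print(l,"tri",tri(ray(S,*a),ray(T,*b)), "planeS",plane(S,*a,z),"T",plane(T,*b,z))
g((353.8,242.5),(178.7,244.9),.139,"float")
g((384.9,258),(188.2,298.2),.027,"decoy")
g((331,324.3),(158.5,213.8),.022,"purple")
g((211.4,220.5),(321.6,176.5),.006,"bcap")
print("tin",plane(T,403.5,189,.005),"vial top",plane(T,241,165,.03))
# holder square
h=cv2.cvtColor(T["frame"],cv2.COLOR_RGB2HSV)
# depth-based: holder & pot
for n,d in D.items():
    z=d["depth"]; v,u=np.nonzero(z>0); R=cv2.Rodrigues(np.array(d["rvec"]))[0]
    P=(np.linalg.inv(d["K"])@np.stack([u,v,np.ones_like(u)])*z[v,u]); W=(R.T@(P-np.array(d["tvec"]).reshape(3,1))).T
    def near(x,y,r,z0,z1): return W[(np.hypot(W[:,0]-x,W[:,1]-y)<r)&(W[:,2]>z0)&(W[:,2]<z1)]
    f=plane(T,178.7,244.9,.139)
    p=plane(T,314.2,232.5,.072)
    a=near(p[0],p[1],.12,.064,.078); 
    A=np.c_[2*a[:,:2],np.ones(len(a))]; s=np.linalg.lstsq(A,(a[:,:2]**2).sum(1),rcond=None)[0]; print(n,"pot rim circ",s[:2],np.sqrt(s[2]+s[:2]@s[:2]),len(a))
    a=near(f[0],f[1],.06,.112,.122); print("captop",a.min(0),a.max(0),(a.min(0)+a.max(0))/2,len(a))
    a=near(f[0],f[1],.03,.13,.17);print("ball",a.min(0),a.max(0))
    a=near(f[0],f[1],.085,.018,.03); print("holder",a.min(0),a.max(0),len(a),cv2.minAreaRect(a[:,:2].astype(np.float32)))
```

```text
time 0.35
float tri (array([0.50844571, 0.1189514 , 0.141892  ]), np.float64(0.000942945241293047)) planeS [0.50686749 0.11675445 0.139     ] T [0.50856601 0.11997315 0.139     ]
decoy tri (array([0.39962155, 0.12004553, 0.03048331]), np.float64(0.0009452550477847782)) planeS [0.39750675 0.11781864 0.027     ] T [0.39939946 0.12113334 0.027     ]
purple tri (array([0.60612975, 0.1989902 , 0.0243735 ]), np.float64(0.0014536361400549144)) planeS [0.60563859 0.19744862 0.022     ] T [0.60616306 0.20017938 0.022     ]
bcap tri (array([ 0.69645853, -0.20874863,  0.00830583]), np.float64(0.00015793334472215652)) planeS [ 0.69579616 -0.21104419  0.006     ] T [ 0.69713806 -0.20896417  0.006     ]
tin [ 0.65868871 -0.415603    0.005     ] vial top [ 0.72500335 -0.00500386  0.03      ]
scene pot rim circ [ 0.54835555 -0.17899677] 0.07555707723030297 468
captop [0.48213155 0.08938196 0.11200244] [0.53823424 0.14642175 0.12182181] [0.51018289 0.11790186 0.11691212] 274
ball [0.48947286 0.09983866 0.13058115] [0.53055388 0.13880764 0.16293066]
holder [0.42390251 0.06650126 0.01802673] [0.55971624 0.16791577 0.02990111] 742 ((0.49178603291511536, 0.11679549515247345), (0.13556143641471863, 0.10120116919279099), 0.5673496127128601)
top pot rim circ [ 0.54688938 -0.17768604] 0.07540968462635358 434
captop [0.47868583 0.08928507 0.11277038] [0.53671032 0.14664675 0.12191265] [0.50769807 0.11796591 0.11734151] 226
ball [0.48605282 0.0968136  0.13665052] [0.52659235 0.13868745 0.16467669]
holder [0.42493673 0.06827081 0.01849225] [0.55793422 0.16766689 0.0299808 ] 611 ((0.49127519130706787, 0.11794041097164154), (0.1328250765800476, 0.09935516119003296), 0.5444328188896179)
```

```bash
python3 -m pendant '[85,0.55,-0.53,0,0,0,0, 85,0.55,-0.53,0,0,0,0, 85,0.55,-0.53,0,0,0,0, 85,0.55,-0.53,0,0,0,0, 85,0.55,-0.53,0,0,0,0, 85,0.55,-0.53,0,0,0,0, 85,0.55,-0.53,0,0,0,0, 85,0.55,-0.53,0,0,0,0, 85,0.55,-0.53,0,0,0,0, 85,0.55,-0.53,0,0,0,0]' 40; python3 -c "
from rig import *;print(observe()['q'])"
```

```text
time_s: 1.35
position: [0.3518, -0.1812, 0.2315]
tool_rot: [[0.948, 0.318, 0.0], [0.318, -0.948, -0.0], [0.0, 0.0, -1.0]]
ft_force: [0.4, -0.1, 0.5]
grip_width: 0.0848
[-4.45308973e+01  6.07602193e+00  9.61907191e+01  2.00551828e-03
  7.77020923e+01  2.69347928e+01]
```

```bash
python3 -m pendant '[85,0.54,-0.52,0,0,0,0, 85,0.54,-0.52,0,0,0,0, 85,0.54,-0.52,0,0,0,0, 85,0.54,-0.52,0,0,0,0, 85,0.54,-0.52,0,0,0,0, 85,0.54,-0.52,0,0,0,0, 85,0.54,-0.52,0,0,0,0, 85,0.54,-0.52,0,0,0,0, 85,0.54,-0.52,0,0,0,0]'; python3 -m pendant '[85,0,0,0,0,0,-1,85,0,0,0,0,0,-1,85,0,0,0,0,0,-1,85,0,0,0,0,0,-1,85,0,0,0,0,0,-1,85,0,0,0,0,0,-1,85,0,0,0,0,0,-1,85,0,0,0,0,0,-1,85,0,0,0,0,0,-1,85,0,0,0,0,0,-1,85,0,0,0,0,0,-0.5,85,0,0,0,0,0,0]';  python3 - <<'E'
from h import *
print(observe()['q'],observe()['time_s'])
W=get_image("wrist"); show(W,"pics/w2.png")
for c in ("green","purple"):print(c,blobs(W,*C[c])[0][:4])
for b in blobs(W,*C["green"])[0][:2]: print(plane(W,b[1],b[2],.139))
E
```

```text
time_s: 2.25
position: [0.5078, 0.1181, 0.2314]
tool_rot: [[0.948, 0.318, 0.0], [0.318, -0.948, -0.0], [0.0, 0.0, -1.0]]
ft_force: [0.8, -0.5, -0.7]
grip_width: 0.0847
time_s: 3.45
position: [0.5073, 0.1165, 0.2313]
tool_rot: [[-0.218, 0.976, -0.0], [0.976, 0.218, -0.0], [-0.0, -0.0, -1.0]]
ft_force: [0.3, -0.6, 0.1]
grip_width: 0.0848
[-1.16899001e-01  1.88415391e+01  7.89486223e+01 -3.27209637e-04
  8.22105295e+01 -1.26940422e+01] 3.45
green [(2787, np.float64(283.1), np.float64(213.2), 254, 184, 61, 60), (2525, np.float64(171.7), np.float64(153.7), 143, 126, 58, 56)]
purple [(1601, np.float64(400.7), np.float64(119.2), 378, 97, 46, 45)]
[0.50841861 0.11660014 0.139     ]
[0.42826512 0.14054242 0.139     ]
```

View pics/w2.png

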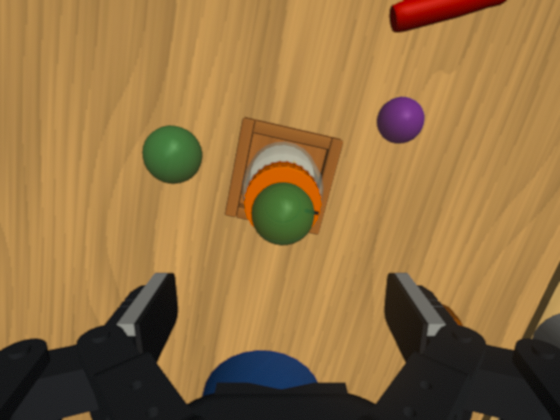

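The wrist view shows the float at (283,213) on the cap, with the bench ball at (172,154) and the purple one at (401,119). I'm centred, so I'll go down.

```bash
python3 -m pendant '[85,0.025,0.03,0.4,0,0,0, 85,0,0,0.4,0,0,0, 85,0,0,0.4,0,0,0, 85,0,0,0.4,0,0,0, 85,0,0,0.3,0,0,0, 85,0,0,0.2,0,0,0, 85,0,0,0.12,0,0,0, 85,0,0,0,0,0,0,85,0,0,0,0,0,0]';  python3 - <<'E'
from h import *
W=get_image("wrist"); show(W,"pics/w3.png")
S=get_image("scene"); show(S,"pics/s3.png",(290,180,140,120),5)
print(blobs(W,*C["green"])[0][:3])
E
```

```text
time_s: 4.4
position: [0.5088, 0.118, 0.1208]
tool_rot: [[-0.217, 0.976, 0.001], [0.976, 0.217, 0.0], [-0.0, 0.001, -1.0]]
ft_force: [-0.3, 0.1, -0.2]
grip_width: 0.0852
[(9596, np.float64(279.2), np.float64(302.9), 225, 247, 109, 113), (5702, np.float64(119.6), np.float64(179.1), 75, 139, 90, 81)]
```

View pics/w3.png

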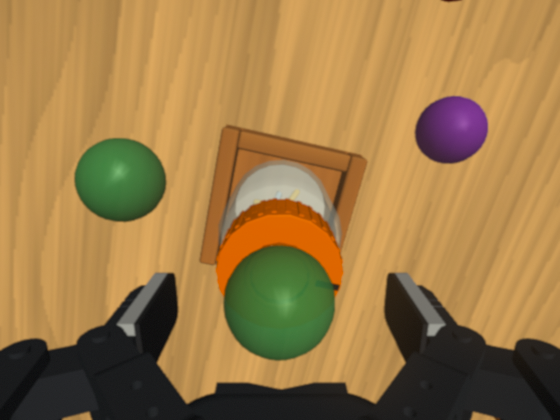

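View pics/s3.png

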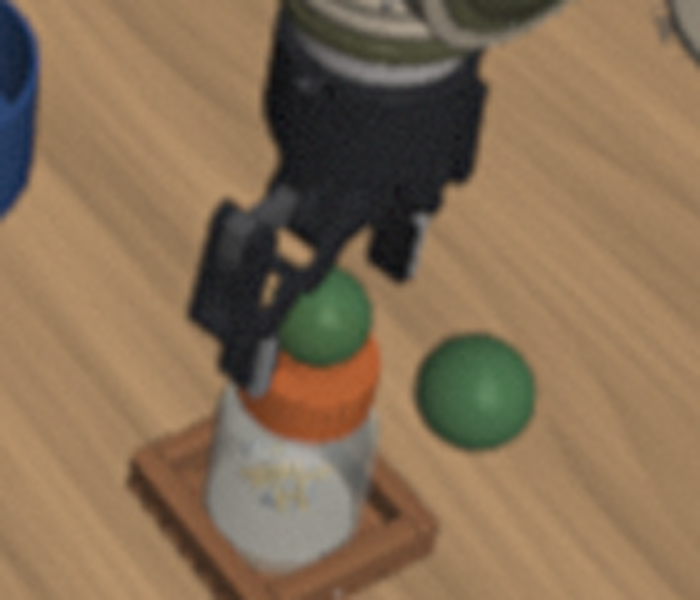

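Run:
```python
from h import *
W=get_image("wrist"); s=observe()
b=blobs(W,*C["green"])[0][0]
for z in (.137,.139,.141):
  p=plane(W,b[1],b[2],z); print(p, s["tool_rot"].T@(p-s["position"]))
# pad image location of grasp point at opening 44
for zz in (-.0187,-.022): print(proj(W,s["position"]+s["tool_rot"]@np.array([0,0,zz])))
```

```text
[0.50867519 0.11422085 0.137     ] [-0.00371245 -0.00090618 -0.01607533]
[0.50841904 0.11541758 0.139     ] [-0.00248917 -0.00089394 -0.01807564]
[0.50816289 0.11661432 0.141     ] [-0.0012659  -0.00088169 -0.02007595]
[[281.47066462 297.84577706]]
[[281.47885344 302.39450404]]
```

```bash
python3 -m pendant '[80,0,-0.015,0.05,0,0,0, 60,0,0,0,0,0,0, 48,0,0,0,0,0,0, 40,0,0,0,0,0,0, 36,0,0,0,0,0,0, 36,0,0,0,0,0,0, 36,0,0,0,0,0,0, 36,0,0,0,0,0,0]' 30
python3 - <<'E'
from h import *
W=get_image("wrist"); show(W,"pics/w4.png"); print(observe()["ft_force"])
E
```

```text
time_s: 5.35
position: [0.5077, 0.1178, 0.118]
tool_rot: [[-0.217, 0.976, 0.0], [0.976, 0.217, -0.0], [-0.0, 0.0, -1.0]]
ft_force: [-1.8, -0.0, 3.5]
grip_width: 0.0423
[-0.69987767 -0.4786086   4.45927893]
```

View pics/w4.png

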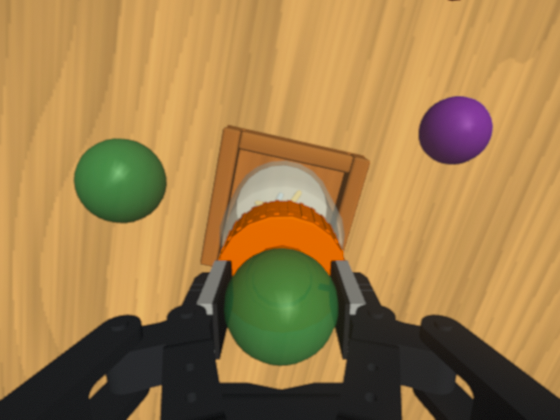

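```bash
python3 -m pendant '[36,0,0,-0.1,0,0,0, 36,0,0,-0.2,0,0,0, 36,0,0,-0.2,0,0,0, 36,0,0,0,0,0,0, 36,0,0,0,0,0,0]'
python3 - <<'E'
from h import *
W=get_image("wrist"); show(W,"pics/w5.png"); print(observe()["ft_force"])
S=get_image("scene"); show(S,"pics/s5.png",(290,160,140,120),5)
E
```

```text
time_s: 5.9
position: [0.5078, 0.1179, 0.1431]
tool_rot: [[-0.217, 0.976, 0.001], [0.976, 0.217, 0.0], [-0.0, 0.001, -1.0]]
ft_force: [-0.6, -0.1, -0.3]
grip_width: 0.0422
[-0.6752912   0.50181944 -0.13662642]
```

View pics/w5.png

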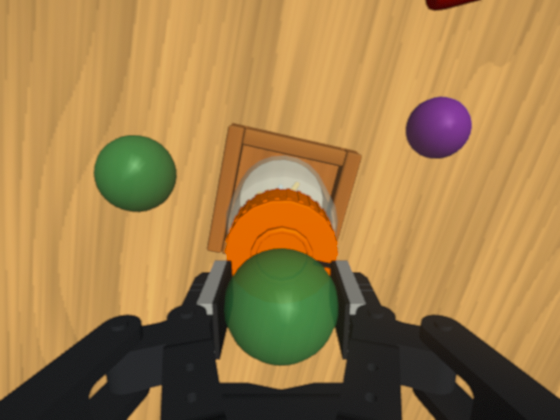

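View pics/s5.png

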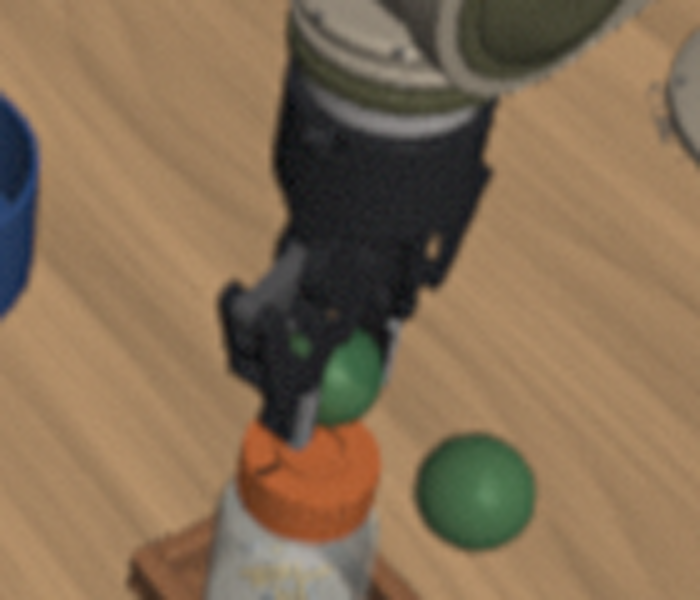

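```bash
python3 -m pendant '[36,0,0,-0.2,0,0,0, 36,-0.3,-0.025,0,0,0,0, 36,-0.6,-0.05,0,0,0,0, 36,-0.6,-0.05,0,0,0,0, 36,-0.6,-0.05,0,0,0,0, 36,-0.6,-0.05,0,0,0,0, 36,-0.6,-0.05,0,0,0,0, 36,-0.6,-0.05,0,0,0,0, 36,-0.6,-0.05,0,0,0,0, 36,-0.6,-0.05,0,0,0,0, 36,-0.6,-0.05,0,0,0,0, 36,-0.25,-0.025,0,0,0,0]'
python3 - <<'E'
from h import *
print(observe()["position"],observe()["grip_width"])
W=get_image("wrist"); show(W,"pics/w6.png")
S=get_image("scene"); show(S,"pics/s6.png",(220,120,140,120),5)
T=get_image("top"); show(T,"pics/t6.png")
C["orange"]=((3,150,60),(20,255,255))
print(blobs(S,(3,190,60),(13,255,255))[0][:3],blobs(T,(3,190,60),(13,255,255))[0][:3])
E
```

```text
time_s: 7.2
position: [0.5479, -0.1812, 0.1528]
tool_rot: [[-0.215, 0.977, 0.0], [0.977, 0.215, -0.001], [-0.001, 0.0, -1.0]]
ft_force: [0.5, 0.3, -0.8]
grip_width: 0.0424
[ 0.54789601 -0.18121768  0.15277308] 0.042403819919522696
[] []
```

View pics/w6.png

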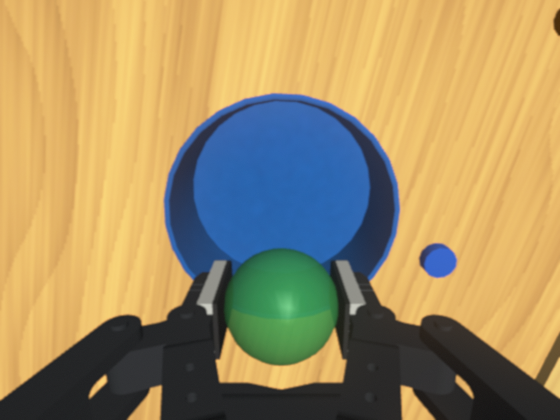

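View pics/s6.png

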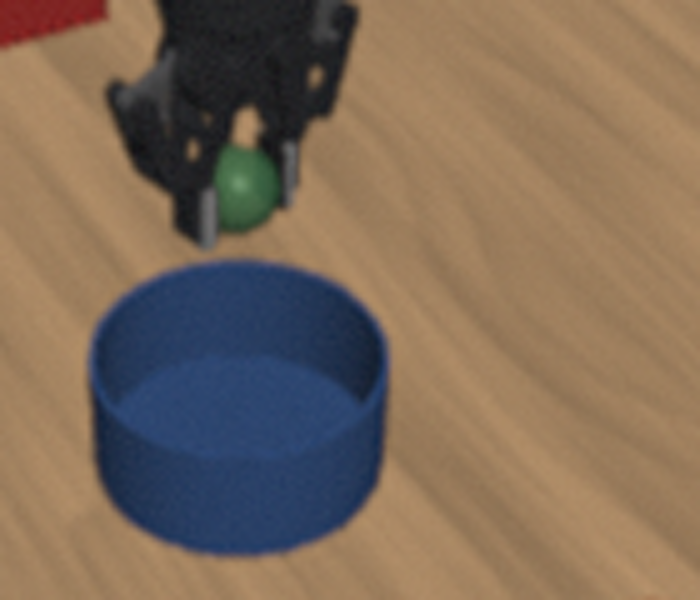

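View pics/t6.png

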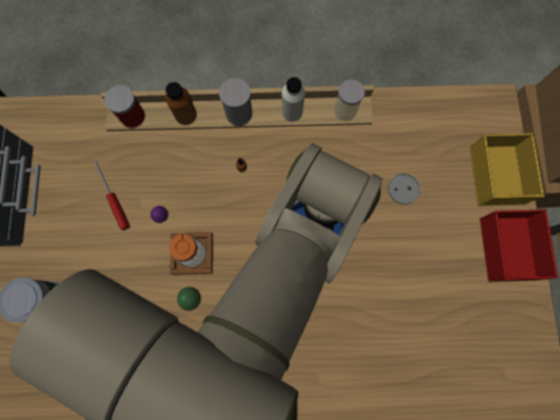

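The float is held over the pot. In the wrist view the pot rim spans u 165–399, with its near edge hidden. I'll check the pot centre and measure the bare cap.

Run:
```python
from h import *
W=get_image("wrist");S=get_image("scene");T=get_image("top"); s=observe()
a=[plane(W,*p,.072)[:2] for p in((282,95),(165,205),(399,205),(200,118),(366,118))]
a=np.array(a);A=np.c_[2*a,np.ones(len(a))]; q=np.linalg.lstsq(A,(a**2).sum(1),rcond=None)[0]; print("pot",q[:2],np.sqrt(q[2]+q[:2]@q[:2]))
for d,box,n in((S,(320,225,70,70),"s"),(T,(155,220,60,60),"t")):
    x,y,w,h=box; hsv=cv2.cvtColor(np.ascontiguousarray(d["frame"]),cv2.COLOR_RGB2HSV)[y:y+h,x:x+w]
    m=cv2.inRange(hsv,(0,170,100),(14,255,255)); nn,l,st,ce=cv2.connectedComponentsWithStats(m); i=1+st[1:,4].argmax()
    print(n,st[i],ce[i]+[x,y])
    e=cv2.fitEllipse(np.argwhere(l==i)[:,::-1].astype(np.float32)); print(e)
    show(d,f"pics/{n}7.png",box,8)
```

```text
pot [ 0.5473517  -0.17459583] 0.07651685462619186
s [ 18  16  28  27 573] [351.44677138 253.60209424]
((31.341529846191406, 28.60498809814453), (21.723182678222656, 22.79506492614746), 128.2311248779297)
t [ 15  14  26  26 516] [182.19573643 246.75193798]
((27.195762634277344, 26.72300910949707), (20.86137580871582, 21.10165786743164), 40.42662048339844)
```

View pics/t7.png

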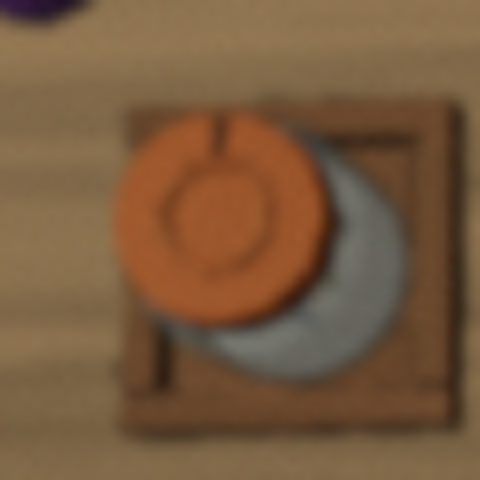

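View pics/s7.png

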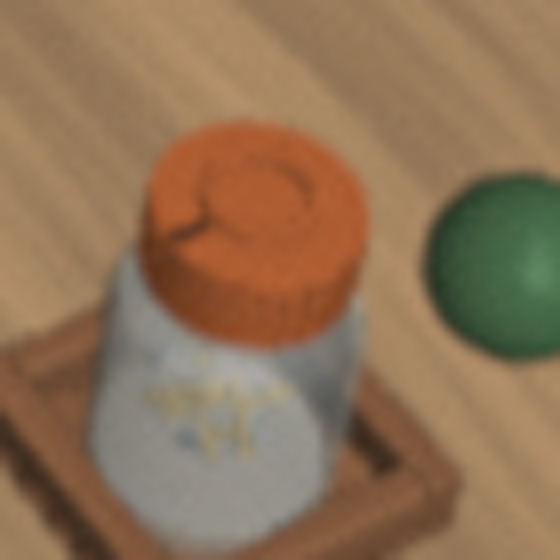

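```bash
python3 - <<'E'
from h import *
S=get_image("scene");T=get_image("top")
print(plane(T,182,247.1,.119),plane(S,351.9,249.6,.119),tri(ray(S,351.9,249.6),ray(T,182,247.1)))
E
python3 -m pendant '[36,0.07,0,0.2,0,0,0, 36,0,0,0.4,0,0,0, 36,0,0,0.4,0,0,0, 36,0,0,0.4,0,0,0, 36,0,0,0.4,0,0,0, 36,0,0,0.3,0,0,0, 36,0,0,0.3,0,0,0, 36,0,0,0.2,0,0,0, 36,0,0,0.1,0,0,0, 36,0,0,0.06,0,0,0, 36,0,0,0,0,0,0, 36,0,0,0,0,0,0]'
```

```text
[0.50670455 0.11742277 0.119     ] [0.50903807 0.11770308 0.119     ] (array([0.50748815, 0.11724799, 0.11749904]), np.float64(0.0015206475337227279))
time_s: 8.8
position: [0.5475, -0.1746, 0.0153]
tool_rot: [[-0.217, 0.976, 0.001], [0.976, 0.217, -0.0], [-0.001, 0.001, -1.0]]
ft_force: [-0.6, -0.8, 0.3]
grip_width: 0.0424
```

```bash
python3 -m pendant '[36,-0.05,0,0.04,0,0,0, 36,0,0,0.04,0,0,0, 36,0,0,0.03,0,0,0, 36,0,0,0.02,0,0,0, 36,0,0,0,0,0,0]'; python3 -m pendant '[36,0,0,0.02,0,0,0, 36,0,0,0,0,0,0]'
```

```text
time_s: 9.3
position: [0.5477, -0.1769, 0.0081]
tool_rot: [[-0.217, 0.976, -0.0], [0.976, 0.217, 0.0], [0.0, -0.0, -1.0]]
ft_force: [0.5, 0.1, -0.6]
grip_width: 0.0423
time_s: 9.5
position: [0.5478, -0.1769, 0.0072]
tool_rot: [[-0.217, 0.976, -0.0], [0.976, 0.217, 0.0], [0.0, -0.0, -1.0]]
ft_force: [0.7, -0.3, 0.2]
grip_width: 0.0424
```

```bash
python3 -m pendant '[36,0,0,0.02,0,0,0, 36,0,0,0,0,0,0]'
python3 - <<'E'
from h import *
S=get_image("scene"); show(S,"pics/s8.png",(220,150,100,90),6)
print(np.round(observe()["ft_force"],2))
E
```

```text
time_s: 9.7
position: [0.5478, -0.177, 0.0063]
tool_rot: [[-0.217, 0.976, -0.0], [0.976, 0.217, 0.0], [0.0, -0.0, -1.0]]
ft_force: [0.3, 0.0, -0.2]
grip_width: 0.0423
[-1.17 -0.53 -1.08]
```

View pics/s8.png

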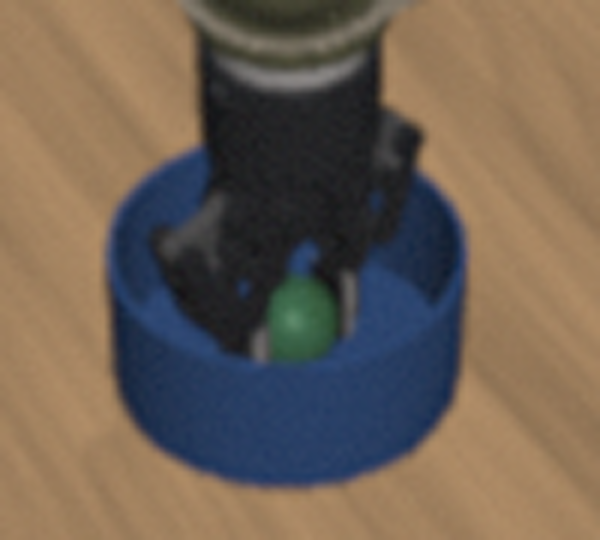

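```bash
for i in 1; do python3 -m pendant '[36,0,0,0.02,0,0,0, 36,0,0,0,0,0,0]'; done
python3 - <<'E'
from h import *
for i in range(3):
  get_image("wrist"); print(np.round(observe()["ft_force"],2))
E
```

```text
time_s: 9.95
position: [0.5479, -0.1772, 0.006]
tool_rot: [[-0.217, 0.976, 0.001], [0.976, 0.217, -0.001], [-0.001, 0.0, -1.0]]
ft_force: [-1.6, 0.5, 5.4]
grip_width: 0.0423
[-1.67  0.39  6.48]
[-1.04 -0.11  5.36]
[-1.63  0.67  5.27]
```

```bash
python3 -m pendant '[36,0,0,-0.01,0,0,0, 43,0,0,0,0,0,0, 46,0,0,0,0,0,0, 50,0,0,0,0,0,0, 60,0,0,0,0,0,0, 68,0,0,0,0,0,0, 68,0,0,0,0,0,0, 68,0,0,0,0,0,0]'
python3 - <<'E'
from h import *
W=get_image("wrist"); show(W,"pics/w9.png")
E
```

```text
time_s: 10.9
position: [0.5478, -0.177, 0.0058]
tool_rot: [[-0.217, 0.976, -0.0], [0.976, 0.217, 0.0], [0.0, -0.0, -1.0]]
ft_force: [0.7, 0.7, -0.1]
grip_width: 0.0679
```

View pics/w9.png

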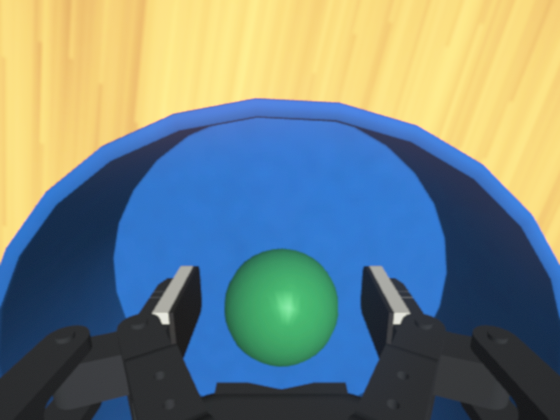

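Released: the float is at (281,307) in the wrist view, midway between the open pads on the pot floor. I'll lift straight up.

```bash
python3 -m pendant '[68,0,0,-0.1,0,0,0, 68,0,0,-0.2,0,0,0, 68,0,0,-0.4,0,0,0, 68,0,0,-0.4,0,0,0, 68,0,0,-0.4,0,0,0, 68,0,0,-0.4,0,0,0, 85,0,0,-0.4,0,0,0, 85,0,0,-0.5,0,0,0, 85,0,0,-0.5,0,0,0, 85,0,0,-0.3,0,0,0, 85,0,0,0,0,0,0]'
python3 - <<'E'
from h import *
W=get_image("wrist"); show(W,"pics/w10.png")
b=blobs(W,*C["green"])[0][0]; print(b,plane(W,b[1],b[2],.027),observe()["q"])
E
```

```text
time_s: 12.05
position: [0.5485, -0.1773, 0.1888]
tool_rot: [[-0.217, 0.976, 0.005], [0.976, 0.217, -0.003], [-0.004, 0.004, -1.0]]
ft_force: [0.6, 0.2, -1.4]
grip_width: 0.0851
(1820, np.float64(279.6), np.float64(189.5), 256, 166, 48, 48) [ 0.54774579 -0.17825554  0.027     ] [-2.96797313e+01  2.62953020e+01  7.45481603e+01  1.03091369e-03
  7.90199084e+01 -4.22358050e+01]
```

View pics/w10.png

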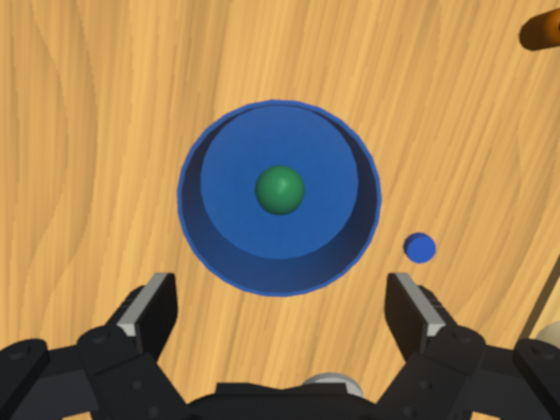

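```bash
python3 -m pendant '[85,0.54,0.045,0,0,0,0, 85,0.6,0.05,0,0,0,0, 85,0.6,0.05,0,0,0,0, 85,0.6,0.05,0,0,0,0, 85,0.6,0.05,0,0,0,0, 85,0.6,0.05,0,0,0,0, 85,0.6,0.05,0,0,0,0, 85,0.6,0.05,0,0,0,0, 85,0.6,0.05,0,0,0,0, 85,0.6,0.045,0,0,0,0, 85,0,0,0,0,0,0, 85,0,0,0,0,0,0]'
python3 - <<'E'
from h import *
W=get_image("wrist"); show(W,"pics/w11.png"); s=observe(); print(s["position"])
hsv=cv2.cvtColor(np.ascontiguousarray(W["frame"]),cv2.COLOR_RGB2HSV)
m=cv2.inRange(hsv,(3,200,150),(14,255,255)); n,l,st,ce=cv2.connectedComponentsWithStats(m); i=1+st[1:,4].argmax(); print(st[i],ce[i],plane(W,*ce[i],.117))
E
```

```text
time_s: 13.3
position: [0.5067, 0.1184, 0.1851]
tool_rot: [[-0.219, 0.976, -0.001], [0.976, 0.219, -0.0], [0.0, -0.001, -1.0]]
ft_force: [0.9, -0.1, -0.3]
grip_width: 0.0852
[0.50699905 0.11779532 0.18523965]
[ 237  176   93   94 6278] [282.69847085 223.80933418] [0.50727263 0.11906717 0.117     ]
```

View pics/w11.png

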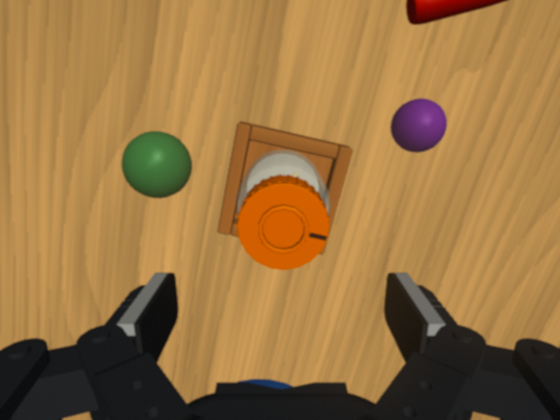

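Wrist view: bare cap centred at (283,229), black line at (318,236), pads straddling it. I'll descend and grip.

```bash
python3 -m pendant '[85,0,0.01,0.4,0,0,0, 85,0,0,0.4,0,0,0, 85,0,0,0.4,0,0,0, 85,0,0,0.3,0,0,0, 85,0,0,0.2,0,0,0, 85,0,0,0.15,0,0,0, 85,0,0,0.08,0,0,0, 85,0,0,0,0,0,0]';python3 -m pendant '[70,0,0,0,0,0,0, 62,0,0,0,0,0,0, 56,0,0,0,0,0,0, 50,0,0,0,0,0,0, 50,0,0,0,0,0,0, 50,0,0,0,0,0,0, 50,0,0,0,0,0,0]' 40
python3 - <<'E'
from h import *
W=get_image("wrist"); show(W,"pics/w12.png"); s=observe(); print(s["position"],s["ft_force"],s["wrist_torque"],s["q"][5])
S=get_image("scene"); show(S,"pics/s12.png",(290,180,140,120),5)
E
```

```text
time_s: 14.15
position: [0.5077, 0.1181, 0.0892]
tool_rot: [[-0.217, 0.976, -0.0], [0.976, 0.217, -0.0], [0.0, -0.0, -1.0]]
ft_force: [0.2, -0.1, 0.2]
grip_width: 0.0849
time_s: 14.85
position: [0.5079, 0.1184, 0.0901]
tool_rot: [[-0.217, 0.976, 0.001], [0.976, 0.217, -0.0], [-0.0, 0.001, -1.0]]
ft_force: [-1.9, -0.5, 5.3]
grip_width: 0.0567
[0.50789536 0.11835966 0.09013507] [-1.02573905 -0.92312     6.44269876] [-0.06214099  0.1730603  -0.03058269] -12.458253249488134
```

View pics/w12.png

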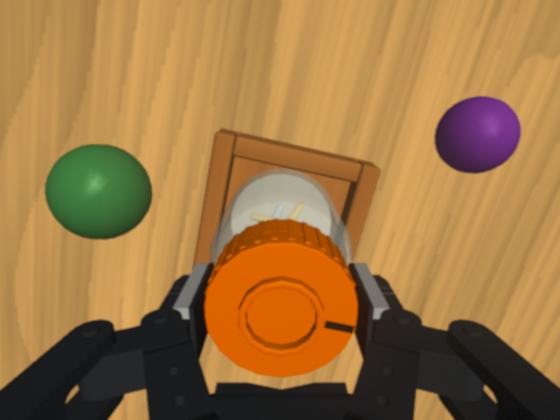

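View pics/s12.png

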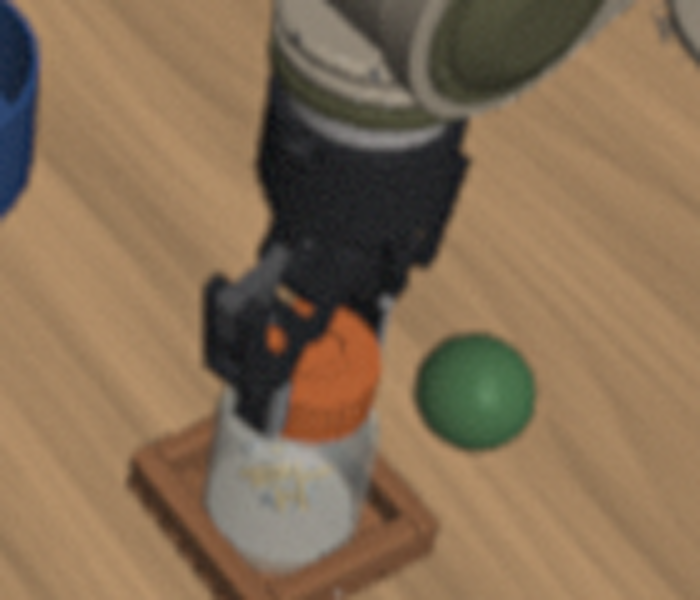

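Gripped at 56.7 mm, with the cap centred at (282,317) and its line at (340,326). Now a gentle test turn, first anticlockwise seen from above (negative about the tool's z), in small steps.

```bash
python3 -m pendant '[50,0,0,-0.015,0,0,-0.25, 50,0,0,0,0,0,-0.25, 50,0,0,0,0,0,0]'; python3 -c "
from rig import *;s=observe();print(s['wrist_torque'],s['q'][5],s['joint_efforts'])"; python3 -m pendant '[50,0,0,0,0,0,-0.25, 50,0,0,0,0,0,-0.25, 50,0,0,0,0,0,0]' ; python3 -c "
from rig import *;s=observe();print(s['wrist_torque'],s['q'][5])"
```

```text
time_s: 15.25
position: [0.5077, 0.1184, 0.0902]
tool_rot: [[-0.285, 0.958, 0.0], [0.958, 0.285, 0.0], [-0.0, 0.0, -1.0]]
ft_force: [0.5, -0.6, -0.7]
grip_width: 0.0567
[-0.04588695 -0.00498576  0.01720506] -16.475669184222898 [-2.93982925e-02 -4.49822903e+01 -1.77871835e+01 -1.56763714e-02
  1.85693207e-02 -3.61835388e-01]
time_s: 15.55
position: [0.5078, 0.1184, 0.0902]
tool_rot: [[-0.35, 0.937, 0.0], [0.937, 0.35, 0.0], [0.0, 0.0, -1.0]]
ft_force: [1.0, 0.6, 0.7]
grip_width: 0.0565
[ 0.03646733 -0.03153927 -0.25125135] -20.40338963795281
```

```bash
python3 -m pendant '[50,0,0,0,0,0,-0.25, 50,0,0,0,0,0,-0.25, 50,0,0,0,0,0,0]'; python3 -c "
from rig import *;s=observe();print(s['wrist_torque'],s['q'][5],s['joint_efforts'])"
```

```text
time_s: 15.85
position: [0.5077, 0.1187, 0.0904]
tool_rot: [[-0.412, 0.911, 0.0], [0.911, 0.412, 0.001], [0.001, 0.001, -1.0]]
ft_force: [-0.6, 2.6, 4.4]
grip_width: 0.0564
[ 0.45215754  0.2040036  -1.53486218] -24.279660380484117 [  0.18068946 -42.86960006 -17.39554703  -1.30409505  -0.30463538
  -1.87602215]
```

Torque climbed to 1.5 N·m after about 12°, so that is a firm stop. I'll turn the other way (clockwise) and watch the torque.

```bash
python3 -m pendant '[50,0,0,0,0,0,0.5, 50,0,0,0,0,0,0.5, 50,0,0,0,0,0,0.5, 50,0,0,0,0,0,0.5, 50,0,0,0,0,0,0.5, 50,0,0,0,0,0,0]'
python3 - <<'E'
from h import *
s=observe();print(s['wrist_torque'],s['q'][5])
W=get_image("wrist"); show(W,"pics/w13.png",(160,200,250,200),3)
E
```

```text
time_s: 16.45
position: [0.5078, 0.1183, 0.0902]
tool_rot: [[-0.078, 0.997, 0.0], [0.997, 0.078, -0.0], [-0.001, 0.0, -1.0]]
ft_force: [-0.1, -0.5, 1.0]
grip_width: 0.0568
[ 0.04541724 -0.02362449 -0.0340506 ] -4.375878574565882
```

View pics/w13.png

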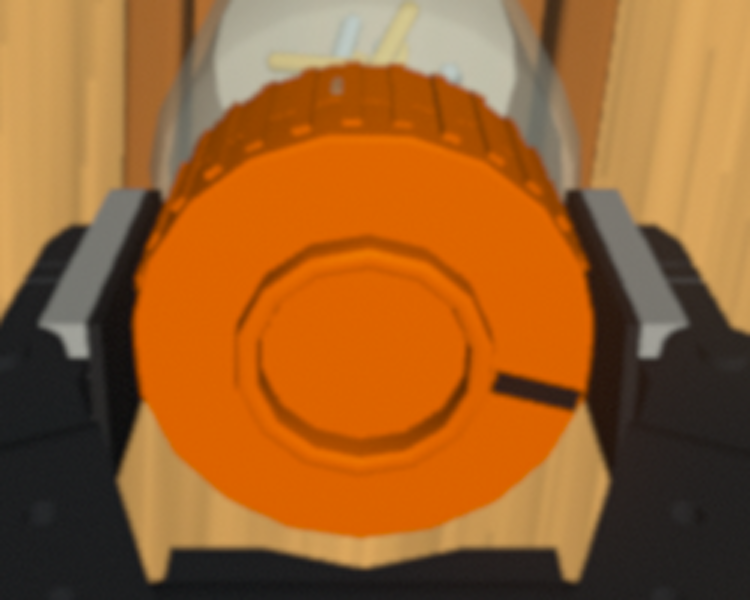

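The cap moves with the jaws (line at 339,330, only slightly slipped) and torque is near zero at +8°. I'll continue clockwise by 56°.

```bash
python3 -m pendant '[50,0,0,0,0,0,0.5, 50,0,0,0,0,0,0.5, 50,0,0,0,0,0,0.5, 50,0,0,0,0,0,0]';python3 -c "
from rig import *;s=observe();print(s['wrist_torque'],s['q'][5])"
```

```text
time_s: 16.9
position: [0.5078, 0.1183, 0.0902]
tool_rot: [[0.129, 0.992, 0.0], [0.992, -0.129, -0.0], [-0.0, 0.0, -1.0]]
ft_force: [-0.0, -0.1, 1.8]
grip_width: 0.0565
[ 0.04455993 -0.06647467 -0.00952666] 7.504640164469594
```

```bash
python3 -m pendant '[50,0,0,0,0,0,0.8, 50,0,0,0,0,0,0.8, 50,0,0,0,0,0,0.8, 50,0,0,0,0,0,0.8, 50,0,0,0,0,0,0.8, 50,0,0,0,0,0,0.8, 50,0,0,0,0,0,0, 50,0,0,0,0,0,0]';python3 - <<'E'
from h import *
s=observe();print(s['wrist_torque'],s['q'][5],s['ft_force'])
W=get_image("wrist"); show(W,"pics/w14.png",(160,200,250,200),3)
E
```

```text
time_s: 17.7
position: [0.5078, 0.1182, 0.0902]
tool_rot: [[0.714, 0.7, 0.0], [0.7, -0.714, -0.0], [0.0, 0.0, -1.0]]
ft_force: [-0.0, 0.2, 2.3]
grip_width: 0.0565
[-0.08965526 -0.03482258 -0.05339116] 45.68733526104487 [-0.00383532  0.20995227  2.33345542]
```

View pics/w14.png

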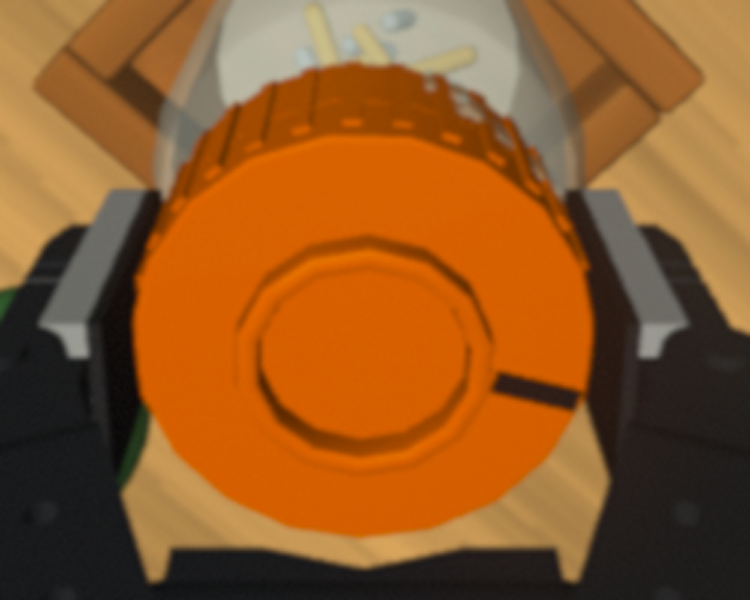

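The cap has turned with the jaws by about 58° with no torque. Now a gentle lift while watching force.

```bash
python3 -m pendant '[50,0,0,-0.06,0,0,0, 50,0,0,-0.06,0,0,0, 50,0,0,-0.06,0,0,0, 50,0,0,0,0,0,0]'
```

```text
time_s: 18.15
position: [0.5078, 0.1184, 0.0995]
tool_rot: [[0.717, 0.697, 0.001], [0.697, -0.717, 0.0], [0.0, 0.0, -1.0]]
ft_force: [0.3, -0.6, -0.2]
grip_width: 0.0565
```

No resistance after 9 mm, so I'll lift to about 10 cm.

```bash
python3 -m pendant '[50,0,0,-0.1,0,0,0, 50,0,0,-0.2,0,0,0, 50,0,0,-0.3,0,0,0, 50,0,0,-0.3,0,0,0, 50,0,0,-0.3,0,0,0, 50,0,0,-0.3,0,0,0, 50,0,0,-0.2,0,0,0, 50,0,0,-0.12,0,0,0, 50,0,0,0,0,0,0, 50,0,0,0,0,0,0, 50,0,0,0,0,0,0, 50,0,0,0,0,0,0]'
python3 - <<'E'
from h import *
s=observe();print(s['ft_force'],s['qvel'])
S=get_image("scene"); show(S,"pics/s15.png")
W=get_image("wrist"); show(W,"pics/w15.png")
T=get_image("top"); show(T,"pics/t15.png")
for d in(S,T): print(blobs(d,*C["green"])[0][:4])
b=[x for x in blobs(S,*C["green"])[0] if 230<x[1]<310 and 160<x[2]<240]
for x in b: print("float S",plane(S,x[1],x[2],.027))
b=[x for x in blobs(S,*C["blue"])[0]][:4]; print(b)
E
```

```text
time_s: 19.35
position: [0.5075, 0.1183, 0.1896]
tool_rot: [[0.718, 0.697, -0.001], [0.697, -0.718, 0.0], [-0.001, -0.001, -1.0]]
ft_force: [0.3, 0.1, -0.2]
grip_width: 0.0566
[ 0.32047257  0.09580376 -0.18914641] [-0.07036294 -0.06906348 -0.12102869 -0.05928492  0.04926598  0.00217316]
[(713, np.float64(501.4), np.float64(395.9), 481, 364, 54, 49), (404, np.float64(384.9), np.float64(257.9), 374, 247, 23, 23), (176, np.float64(267.8), np.float64(202.8), 260, 196, 16, 14)]
[(382, np.float64(188.3), np.float64(298.2), 178, 288, 22, 22), (217, np.float64(311.8), np.float64(232.4), 304, 225, 17, 16), (212, np.float64(50.7), np.float64(303.6), 38, 282, 21, 38)]
float S [ 0.54609455 -0.18022454  0.027     ]
[(1697, np.float64(267.4), np.float64(201.6), 239, 173, 58, 57), (77, np.float64(277.2), np.float64(88.2), 259, 83, 38, 11), (62, np.float64(211.5), np.float64(220.5), 207, 217, 10, 8)]
```

View pics/s15.png

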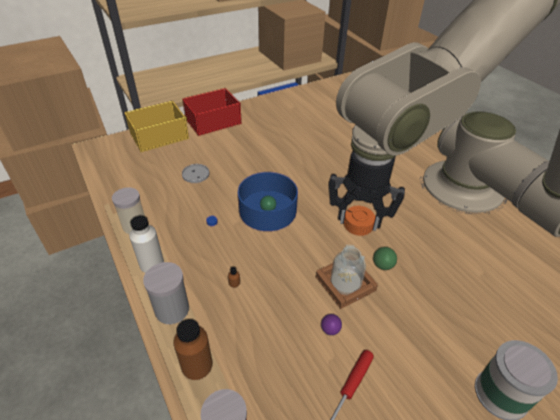

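View pics/w15.png

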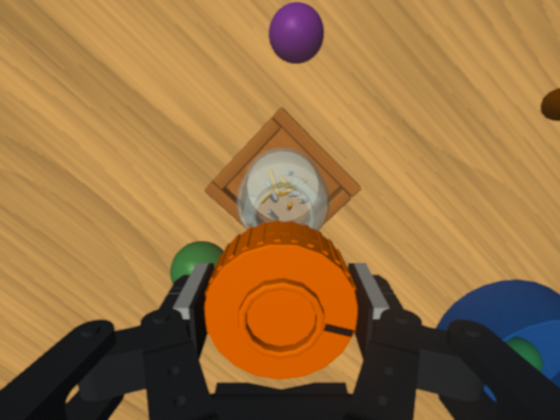

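The cap is off and held level at wrist (282,317), and the open jar is at scene (348,270). The float lies in the pot at scene (268,203), and the bystanders haven't moved. Handing in.

```bash
python3 -c "
from rig import *;close_job();s=observe();print(s['time_s'],s['position'],s['grip_width'])"
```

```text
the job is handed in; nothing more can be done
the job is handed in; nothing more can be done
```

The float is in the blue pot and the freed cap is in the gripper, held level about 10 cm above where it sat. I handed the job in at about 19.5 s of the 64 s limit.

- **Float:** I took the smaller green ball off the cap and lowered it until it touched the pot floor with about 5–6 N. I released it there and lifted away. The last images put it within about 4 mm of the pot's centre.
- **Cap:** Anticlockwise met a firm stop, with 1.5 N·m at about 12° (play and a slight slip in the grip included). Clockwise turned freely through about 58°, and the cap then lifted with no resistance.
- **Last checks:** The grip width was steady at 56.6 mm, the arm was still and wrist force was below 0.5 N. The vial, bottle cap and tin lid look unmoved in the scene image; I checked pixels only for the bottle cap, which had not moved.
- **Disagreements:** The cameras differed by about 2–4 mm on the float and pot positions, which is close to the stated calibration error. My state read after handing in was refused, so there are no readings from the final second.

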